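Flip a felt slider against the rack's back lip

TASK

The furniture slider on the slatted rack lies felt side down; turn it felt side up so that the felt can be brushed off. Do it with the fingertips only, without picking it up: push it against the curved back lip until its leading edge rides up and it stands leaning steeply on the lip, then tip its top edge back over the way it came so that it falls over and lies flat on the slats, felt up. Leave the dustpan set, hinge, furniture foot and knob where they are.

Things in the scene. Friction and masses are not known exactly. Their poses are not given: they have to be found in the camera images.
- felt_pad: furniture slider to flip: rigid slab 90 (x) by 100 (y) by 6 mm thick, 0.08 to 0.15 kg, yellow plastic with an orange disc on one face, grey felt on the other. Origin at the slab's centre. z points out of the yellow face: up at the start, down once flipped. x points at the back lip at the start, within 0.2 rad. Left leaning on the lip it stays there; friction about 0.5 to 0.65
- corner0 (a point): corner of the slider at its own x = -45, y = -50 mm, half-way through its thickness
- corner1 (a point): corner of the slider at its own x = -45, y = +50 mm, half-way through its thickness
- corner2 (a point): corner of the slider at its own x = +45, y = -50 mm, half-way through its thickness
- corner3 (a point): corner of the slider at its own x = +45, y = +50 mm, half-way through its thickness
- rack: fixed low rack of aluminium slats, 756 mm wide (y from -360 to +396), 280 mm deep (x from -200 to +80; the slats' top ends at +23, where the lip begins). Origin at table height; the slats' flat top is 60 mm above it. Slats run along x, 28 mm wide with 8 mm gaps. x points to the back, away from the robot, turned by up to 0.3 rad
- lip: fixed upturned back lip along the rack's width (y), axes as the rack's, origin at slat-top height. Its cove runs through x, z = -7, -3.5; 0, 0; 14, 7; 27, 22; 43, 49 mm to a rolled hem, top 51 mm up, back at x = 50 mm, open behind. Slats end at x = -7: that shallow step keeps the slab's foot from slipping back. With its foot there the slab leans at about 48 degrees, top edge 65 to 70 mm up at x = 50 to 60
- dustpan: blue plastic dustpan and brush set clipped together, 227 by 150 mm, 54 mm high, on the rack's left end; origin under its pan near the middle. Leave alone
- hinge: chrome door hinge opened flat, 76 by 67 mm, 8 mm high; origin at the centre of its underside. Leave alone
- foot: black plastic furniture foot, 54 mm across, 50 mm high, standing; origin at the centre of its underside. Leave alone
- knob: white ceramic drawer knob, 37 mm across, 32 mm high, standing on its stem; origin at the centre of its underside. Leave alone
Things that resemble listed ones, but are neither listed nor needed, are in the scene too. Of the things like the felt_pad, leave any that is blue or pink; of the rest the smaller one is meant.

How it is judged:
By the outcome, as a careful person would: the job done as asked, in the order asked, and still so for the second after the job is handed in, with the robot touching nothing.
It also fails if it takes over 48 s, if anything falls off the work surface, if the arm or the gripper's body presses on something with over 40 N, if the wrist force passes 120 N, or if a joint passes its speed limit or range.

ROBOT

A 6-joint arm with a two-finger parallel gripper is mounted at the origin on the work surface. World frame = base frame: x ahead of the robot, y to its left, z up, the work surface at z = 0. Lengths are in mm, angles in rad, forces in N, time in s.
With the tool pointing down it reaches from about 275 to 725 mm from the base axis. Payload 15.9 kg.
Tool frame: the origin (TCP) lies between the finger pads; the fingertips stand 19 mm ahead of it and the grasp point (between the pads) is the TCP (bot.tip_reach is the distance from the TCP to the fingertips, in mm); z points along the fingers, y is the direction in which the jaws open and shut (so a half turn about z gives the same grasp; the last joint's range is limited). The gripper opens to 85 mm and grips with 20 to 120 N. Pads are 22 mm wide; open, the fingers measure 114 mm over their backs; the gripper's body (76 mm by 85 mm) begins 54 mm behind the grasp point. The pads swing forward as they close: fully open they stand 13 mm farther back than shut.
Start: joints at [-1.164, 0.213, -0.034, 1.323, 0, 1.571], TCP at [197.829, -459.183, 250.306] pointing down, gripper open.
Joint ranges: [-2.98, 2.98], [-0.74, 1.72], [-1.14, 1.35], [-2.1, 2.04], [-1.57, 1.44], [-3.14, 3.14]. Speed limits (rad/s): [1.89, 1.89, 2.39, 2.57, 3.14, 3.14].

INTERFACE

Orientations are given as a rotation vector (axis times angle).
In Python, from station import bot, get_image, get_calibration, job, boxes_of, cut_out, pinpoint gives the robot as it stands.
- The arm moves only by the tool servo_tool, never from a script. Its argument "rows" is one flat list of numbers, 5 for each row, row after row: the closure in counts, from 0 (fully open) to 255 (shut), then the shift along the tool's x, y, z in mm, then the turn about the tool's z in degrees. A call has 1 to 5 rows; each row shifts and turns the pose as measured when the row begins, along the tool's axes as they then stand; what a row does not reach is not made up. A row lasts 1/8 s, in which the tool goes at most 62.5 mm and 10.7 degrees, less where a joint would pass 70% of its speed; a pose out of reach is approached as far as the arm can. A call with a gripper value outside its range is refused whole. The fingers move at their own pace and stop on an object; "force" is the grip in N (left out, the last holds). Time passes only in rows, so rows that do not move let the fingers close. It gives the time, the measured TCP pose, the force and the opening at its end, in the units of the state.
- bot.state(): the state, without advancing time (a new reading comes with each control period).
- get_image(name): name is "side" or "top" or "wrist"; returns the picture (480x640x3 uint8, blue, green, red); there is no depth.
- get_calibration(name): a dict with "fx", "fy", "cx", "cy" (pixels), "camera_from_world" (4x4, takes a point from world to camera coordinates); the wrist camera has in their place "hand_eye" (4x4, takes a point from camera to tool coordinates, whose origin is the TCP and whose axes are the flange's). Camera axes: x right, y up, looking along -z (the intrinsics and any distortion apply to the point x, -y, -z); pixel columns grow to the right and rows downward; lengths in mm; the calibration is good to about 2 mm. The wrist camera is an equidistant fisheye: a pixel r from the principal point sees the ray r / f radians off the axis. A picture is of the moment at which its call begins: read the wrist's pose just before it. get_calibration takes no time and is no camera call.
- job.sign_off(): hands the job in, once; it reports no verdict.
Trained networks look in the newest picture that a camera, given by its name, has taken for a name from the list of things; names that differ only in an ending like _2 or _b are one class to them, and where a whole thing is asked for, a point or a joint stands for the part that bears it (a point fixed in the world has none). Each returns a list of dicts, best first, with "confidence" (0 to 1); they miss things now and then, are a little off and sometimes report something else, mostly with a low value. They report only what shows in the picture. A call takes as long as a camera call. They do not tell look-alikes from the thing itself.
- boxes_of(query, camera): "location" ([x, y, z] in mm, in world coordinates, good to about 4 mm: the middle of the surface that is visible of it).
- cut_out(query, camera): "region" (480x640 bool, what is visible of it).
- pinpoint(query, camera): "location" ([x, y, z] in mm, in world coordinates, good to about 4 mm: a listed point, or the origin of a listed thing).
The state is a dict: "time_s": time; "joint_positions": joint angles; "dq": joint speeds; "joint_torque": joint torques, N m; "tool_pos": TCP position; "ee_rot": TCP orientation; "contact_force": force on the tool from outside, world axes, zero at the start; "moment": the same for the moment, N m; "grip_width": opening from 0.0 (shut) to 1.0 (fully open).
Only numpy, scipy, OpenCV 4.12 (cv2) and the standard library are available. Lean on these libraries where they do the work, as an engineer would, in place of code of your own. Each camera call takes 0.05 s, during which the arm holds its last target.

## Working session

There is one attempt and no reset: what is moved stays moved. The work goes in short steps, Python scripts to look and compute and a tool call to move; the robot and the scene stay as the last step left them, time stands still between calls to the robot, and variables do not carry over. Pictures are saved under pics/ and viewed, and the job is handed in when it is done.

Besides the shell and the picture viewer there is one more tool, called after ">>>" as name(argument=value, ...) on one line, values as JSON. servo_tool: Moves the arm, as the interface text tells. Its arguments: {"type":"object","properties":{"rows":{"type":"array"},"force":{"type":"number"}},"required":["rows"]}

```bash
mkdir -p pics; ls
python3 - <<'E'
from station import *
import cv2
print(bot.state())
for n in ("side","top","wrist"):
    cv2.imwrite(f"pics/{n}0.png",get_image(n))
    c=get_calibration(n); print(n,c)
for q in ("felt_pad","rack","lip"):
    for cam in ("top","side"):
        for r in pinpoint(q,cam): print(q,cam,r)
        for r in boxes_of(q,cam): print(' box',q,cam,r)
print(bot.state()['time_s'])
E
```

```text
pics
{'time_s': 0.0, 'joint_positions': array([-1.16401514e+00,  2.13370535e-01, -3.50898982e-02,  1.32352075e+00,
        2.31512916e-07,  1.57083425e+00]), 'dq': array([ 8.52283807e-04, -4.61778459e-05,  1.57735760e-03,  9.70319423e-04,
        1.12288104e-04,  9.98342948e-04]), 'joint_torque': array([ 6.94749883e-05, -6.86163282e+01,  4.87116873e+01,  1.78669678e-02,
        7.73926809e-05,  5.13797363e-05]), 'tool_pos': array([ 197.6917043 , -458.88390525,  249.79675687]), 'ee_rot': array([-3.07571152e+00, -6.34281316e-01,  3.75479550e-04]), 'contact_force': array([-1.02559602,  0.01795101, -0.68282807]), 'moment': array([-0.03340158,  0.0227894 , -0.04239895]), 'grip_width': 1.0002406958407566}
side {'fx': 508.9856407557757, 'fy': 508.9856407557757, 'cx': 317.30234615712953, 'cy': 230.74312603114038, 'camera_from_world': array([[-9.64633348e-01, -2.63040792e-01, -1.70893173e-02,
         5.43616798e+02],
       [ 1.59197638e-01, -6.33034262e-01,  7.57577544e-01,
        -1.03014495e+02],
       [-2.10091921e-01,  7.28063984e-01,  6.52521432e-01,
        -9.56053988e+02],
       
[... 1776 characters left out ...]
0.57}
 box felt_pad side {'location': [541.2, -45.3, 60.5], 'confidence': 0.84}
 box felt_pad side {'location': [788.6, -92.3, 7.0], 'confidence': 0.76}
 box felt_pad side {'location': [303.5, -200.3, 9.6], 'confidence': 0.7}
 box felt_pad side {'location': [756.2, 200.8, 8.5], 'confidence': 0.62}
rack top {'location': [583.5, -52.1, 1.7], 'confidence': 0.75}
 box rack top {'location': [481.1, -111.1, 61.2], 'confidence': 0.57}
 box rack side {'location': [464.3, 35.0, 58.7], 'confidence': 0.74}
lip top {'location': [610.7, -49.9, 60.9], 'confidence': 0.75}
 box lip top {'location': [630.8, -25.5, 76.8], 'confidence': 0.96}
lip side {'location': [609.7, -48.4, 62.2], 'confidence': 0.87}
0.75
```

View pics/top0.png

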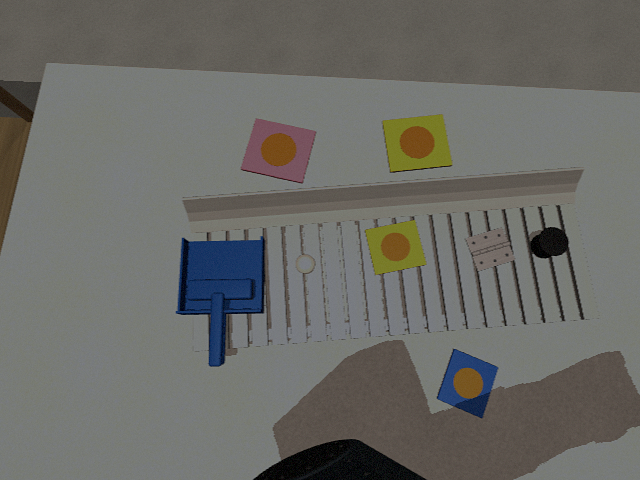

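View pics/side0.png

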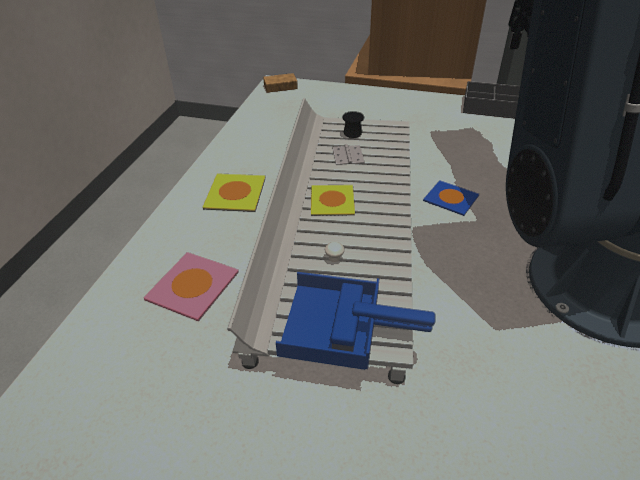

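The candidates in the top view are pink (279,150), yellow behind the rack (417,142), blue (468,382) and yellow on the slats (395,247). The task says to leave blue and pink, so I'll compare the two yellow ones and confirm in an enlarged crop.

```bash
cat > h.py <<'E'
from station import *
import cv2, numpy as np
from scipy.spatial.transform import Rotation as R
def ray(cam,px):
    c=get_calibration(cam);T=c["camera_from_world"]
    d=np.array([(px[0]-c["cx"])/c["fx"],-(px[1]-c["cy"])/c["fy"],-1.])
    o=-T[:3,:3].T@T[:3,3]; return o,T[:3,:3].T@d
def onz(cam,px,z):
    o,d=ray(cam,px); return o+d*(z-o[2])/d[2]
def proj(cam,p):
    c=get_calibration(cam);T=c["camera_from_world"]
    q=T[:3,:3]@np.asarray(p,float)+T[:3,3]
    return np.array([c["cx"]+c["fx"]*q[0]/-q[2], c["cy"]-c["fy"]*q[1]/-q[2]])
E
python3 - <<'E'
from h import *
for cam in("top","side"):
    im=cv2.imread(f"pics/{cam}0.png")
    hsv=cv2.cvtColor(im,cv2.COLOR_BGR2HSV)
    m=((hsv[...,0]>5)&(hsv[...,0]<35)&(hsv[...,1]>150)&(hsv[...,2]>80)).astype(np.uint8)
    m=cv2.morphologyEx(m,cv2.MORPH_CLOSE,np.ones((5,5)))
    cs,_=cv2.findContours(m,0,2)
    for c in cs:
        if cv2.contourArea(c)<800: continue
        r=cv2.minAreaRect(c); 
        eps=.04*cv2.arcLength(c,True); a=cv2.approxPolyDP(c,eps,True)[:,0]
        z=66 if (cam=="top" and abs(r[0][1]-247)<15 or cam=="side" and abs(r[0][0]-332)<15) else 6
        P=np.array([onz(cam,p,z) for p in a]); 
        print(cam,r[0],z,P.round(1).tolist(), 'edges',np.linalg.norm(P-np.roll(P,-1,0),axis=1).round(1),'c',P.mean(0).round(1))
im=cv2.imread("pics/top0.png")
cv2.imwrite("pics/crop_top.png",cv2.resize(im[100:300,340:600],None,fx=3,fy=3,interpolation=cv2.INTER_CUBIC)[:600,:780])
# lip lines
im=cv2.imread("pics/top0.png"); cv2.imwrite("pics/crop_lip.png",cv2.resize(im[160:360,170:370],None,fx=3,fy=3))
E
```

```text
top (394.9487609863281, 246.76095581054688) 66 [[601.3, -89.0, 66.0], [575.7, 4.7, 66.0], [491.7, -19.4, 66.0], [516.3, -110.9, 66.0]] edges [97.1 87.4 94.8 87.8] c [546.2 -53.7  66. ]
top (278.0, 149.0) 6 [[798.9, 192.4, 6.0], [787.6, 222.0, 6.0], [761.0, 232.5, 6.0], [738.1, 226.0, 6.0], [723.4, 200.9, 6.0], [729.7, 173.5, 6.0], [756.1, 158.3, 6.0], [788.3, 169.6, 6.0]] edges [31.7 28.6 23.8 29.  28.1 30.4 34.2 25.1] c [760.4 196.9   6. ]
top (416.6794128417969, 142.53466796875) 6 [[863.0, -157.9, 6.0], [840.8, -28.8, 6.0], [724.5, -47.3, 6.0], [748.2, -177.0, 6.0]] edges [131.  117.8 131.9 116.3] c [ 794.1 -102.8    6. ]
side (191.5, 283.0) 6 [[734.2, 164.6, 6.0], [788.3, 167.1, 6.0], [797.2, 199.9, 6.0], [784.4, 220.6, 6.0], [736.8, 221.3, 6.0], [723.5, 197.1, 6.0]] edges [54.2 33.9 24.3 47.6 27.6 34.2] c [760.7 195.1   6. ]
side (332.5, 199.5) 66 [[597.8, -86.4, 66.0], [574.5, 4.0, 66.0], [490.9, -20.3, 66.0], [516.0, -106.6, 66.0]] edges [93.3 87.1 89.9 84.3] c [544.8 -52.3  66. ]
side (233.4958953857422, 191.59072875976562) 6 [[840.7, -32.6, 6.0], [724.3, -50.4, 6.0], [746.5, -178.3, 6.0], [861.8, -158.7, 6.0]] edges [117.7 129.8 116.9 127.9] c [ 793.3 -105.     6. ]
```

View pics/crop_top.png

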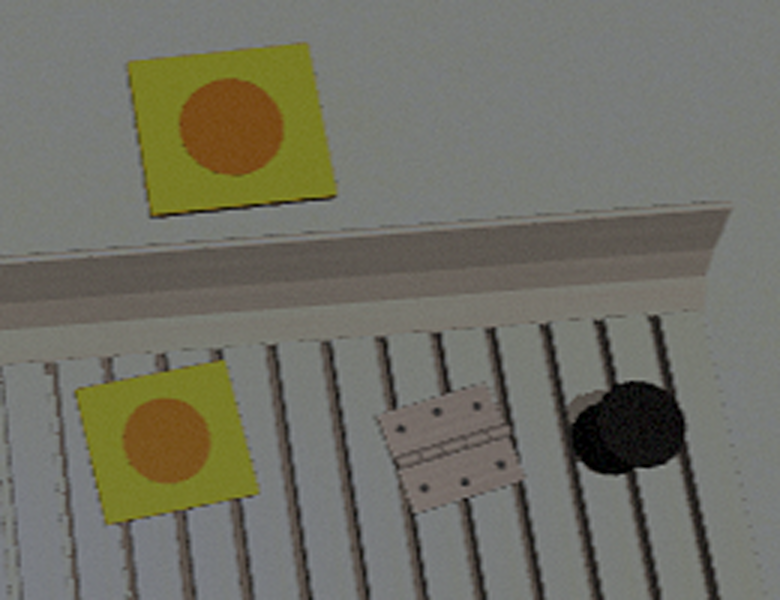

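View pics/crop_lip.png

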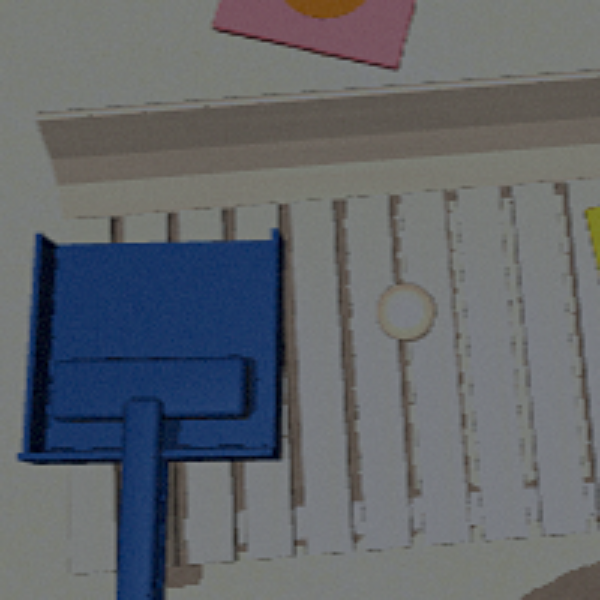

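The pad on the slats, at (395,247), measures about 88 x 96 mm. The other yellow one, at (417,142), measures 117 x 131 mm and lies on the table behind the lip. The one on the slats is smaller and is the one meant. Next I'll measure the rack yaw.

Run:
```python
from h import *
a=onz("top",(190,232.7),60);b=onz("top",(573.3,204),60)
print("seam",a,b,np.linalg.norm(a-b)); d=(a-b)[:2]; print("yaw",np.arctan2(-d[0],d[1]))
# hem top line z=111: left crop (38,113) -> ; right crop(732,204)
a=onz("top",(170+38/3,160+113/3),111);b=onz("top",(340+732/3,100+204/3),111)
print("hem",a,b,np.linalg.norm(a-b)); d=(a-b)[:2]; print("yaw",np.arctan2(-d[0],d[1]))
for cam in("top","side"):
    im=get_image(cam)
    for q in ("corner0","corner1","corner2","corner3","hinge","knob","foot"):
        print(cam,q,[(r['location'],r['confidence']) for r in pinpoint(q,cam)])
print(bot.state()['time_s'])
```

```text
seam [551.4850753  342.31524019  60.        ] [ 654.40435669 -401.29765556   60.        ] 750.7013502053098
yaw 0.1375306522388768
hem [605.42220067 347.80326567 111.        ] [ 708.82802629 -398.17588605  111.        ] 753.1119834178618
yaw 0.13773984063421654
top corner0 [([273.7, -147.4, 5.1], 0.98), ([601.9, -87.4, 61.3], 0.97), ([830.7, 251.8, 0.5], 0.97), ([868.3, -163.2, 2.9], 0.92), ([574.7, 7.3, 64.1], 0.91), ([242.3, -233.4, 3.2], 0.91), ([362.4, -176.5, 3.8], 0.88), ([712.4, 273.3, 1.7], 0.86), ([513.3, -117.0, 64.5], 0.84), ([491.2, -15.3, 62.4], 0.83), ([688.8, 138.3, 5.2], 0.82), ([805.7, 114.2, 5.4], 0.77), ([722.9, -46.9, 4.0], 0.74), ([745.3, -179.7, 3.9], 0.71), ([841.9, -28.0, 2.5], 0.58), ([338.1, -263.2, -0.1], 0.55)]
top corner1 [([273.7, -147.4, 5.1], 0.98), ([601.9, -87.4, 61.3], 0.97), ([830.7, 251.8, 0.5], 0.97), ([868.3, -163.2, 2.9], 0.92), ([574.7, 7.3, 64.1], 0.91), ([242.3, -233.4, 3.2], 0.91), ([362.4, -176.5, 3.8], 0.88), ([712.4, 273.3, 1.7], 0.86), ([513.3, -117.0, 64.5], 0.84), ([491.2, -15.3, 62.4], 0.83), ([688.8, 138.3, 5.2], 0.82), ([805.7, 114
[... 2612 characters left out ...]
4, -52.9, 5.2], 0.59), ([488.6, -21.2, 67.1], 0.57)]
side corner3 [([573.5, 7.9, 54.8], 0.87), ([687.0, 137.8, 4.5], 0.86), ([600.3, -88.0, 60.3], 0.83), ([844.7, -28.4, 4.8], 0.83), ([810.8, 113.0, 5.6], 0.83), ([512.9, -112.3, 63.3], 0.82), ([329.9, -267.1, 8.9], 0.81), ([830.0, 250.7, -0.8], 0.76), ([744.7, -177.4, 4.0], 0.74), ([863.0, -160.2, 5.7], 0.7), ([269.5, -144.7, -2.3], 0.69), ([706.4, 270.5, 2.1], 0.68), ([239.7, -230.7, 2.1], 0.62), ([364.6, -186.1, 6.6], 0.6), ([722.4, -52.9, 5.2], 0.59), ([488.6, -21.2, 67.1], 0.57)]
side hinge [([550.0, -236.0, 59.0], 0.57)]
side knob [([499.0, 114.6, 63.0], 0.78)]
side foot [([568.4, -336.1, 56.9], 0.75), ([488.0, -19.7, 63.3], 0.37)]
1.55
```

>>> servo_tool(rows=[130,0,0,0,7.7,130,0,0,0,7.7,130,0,0,0,0], force=20)

```text
time_s: 1.92
tool_pos: [197.8, -459.2, 250.3]
ee_rot: [3.135, 0.207, -0.0]
contact_force: [-0.0, -0.1, 0.4]
grip_width: 0.49
```

```bash
cat >> h.py <<'E'
A=0.1377; U=np.array([np.cos(A),np.sin(A),0]);V=np.array([-np.sin(A),np.cos(A),0])
SEAM=593.2
def w(u,v,z): return u*U+v*V+np.array([0,0,z])
def delta(u,v,z):
    s=bot.state(); M=R.from_rotvec(s["ee_rot"]).as_matrix(); p=np.array(s["tool_pos"])
    yaw=np.arctan2(M[1,0],M[0,0])
    print("t",round(s["time_s"],2),"now u,v,z",(p@U).round(1),(p@V).round(1),p[2].round(1),"yawerr deg(turn needed)",round(np.degrees(yaw-A),2),"tilt",M[2].round(3),"F",np.round(s["contact_force"],1),"grip",round(s["grip_width"],3))
    print("tool shift",(M.T@(w(u,v,z)-p)).round(1))
E
python3 -c "
from h import *
print(bot.tip_reach); delta(462,-127,130); print(bot.state()['joint_positions'])"
```

```text
19.0
t 1.93 now u,v,z 132.9 -482.0 250.3 yawerr deg(turn needed) -0.34 tilt [-0.  0. -1.] F [-0.  -0.1  0.4] grip 0.49
tool shift [ 327.  -356.9  120.3]
[-1.16398470e+00  2.12903704e-01 -3.43870668e-02  1.32350429e+00
 -9.27205993e-06  1.84577378e+00]
```

>>> servo_tool(rows=[130,34,-36,0,0,130,34,-36,0,0,130,34,-36,0,0,130,34,-36,0,0,130,34,-36,0,0])

```text
time_s: 2.55
tool_pos: [343.8, -254.1, 250.0]
ee_rot: [3.133, 0.227, 0.001]
contact_force: [0.7, 0.2, -0.1]
grip_width: 0.491
```

>>> servo_tool(rows=[130,34,-36,10,0,130,34,-36,10,0,130,34,-36,10,0,130,34,-36,10,0,130,15,-30,10,0])

```text
time_s: 3.18
tool_pos: [471.6, -51.8, 199.8]
ee_rot: [3.128, 0.258, 0.007]
contact_force: [-0.3, -1.1, 0.5]
grip_width: 0.491
```

```bash
python3 -c "
from h import *
delta(462,-127,100); print(bot.state()['joint_positions'])
cv2.imwrite('pics/side1.png',get_image('side'))
cv2.imwrite('pics/w1.png',get_image('wrist'))"
```

```text
t 3.17 now u,v,z 460.0 -116.1 199.8 yawerr deg(turn needed) 1.56 tilt [ 0.004  0.003 -1.   ] F [-0.3 -1.1  0.5] grip 0.491
tool shift [ 1.3 10.7 99.8]
[-1.08351893e-01  1.72147824e-01 -2.13041377e-01  1.18101497e+00
 -1.72929753e-03  2.86836687e+00]
```

View pics/side1.png

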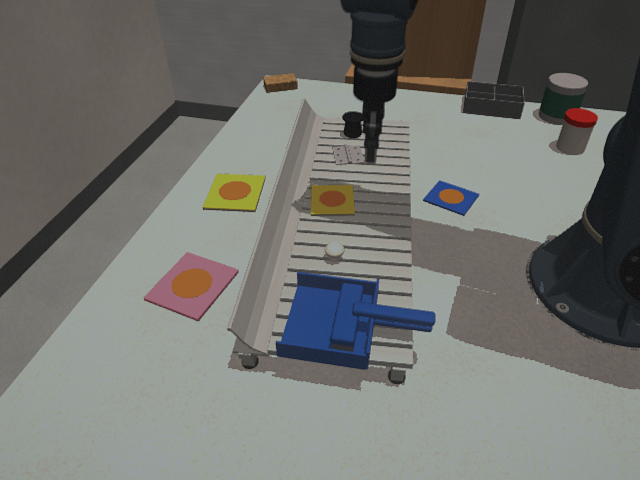

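View pics/w1.png

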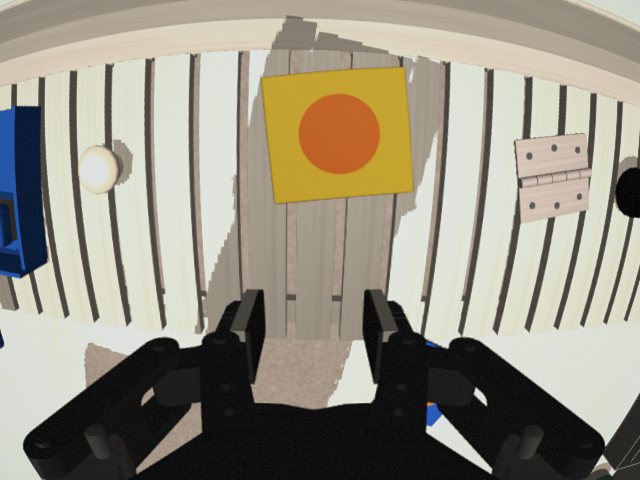

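>>> servo_tool(rows=[130,0,11,30,1.5,130,0,0,40,0,130,0,0,30,0,130,0,0,12,0,130,0,0,0,0])

```text
time_s: 3.9
tool_pos: [473.7, -64.0, 86.1]
ee_rot: [3.129, 0.239, 0.008]
contact_force: [-0.9, 0.1, 0.6]
grip_width: 0.491
```

```bash
python3 -c "
from h import *
delta(462,-127,80)"
```

```text
t 3.9 now u,v,z 460.4 -128.5 86.1 yawerr deg(turn needed) 0.86 tilt [ 0.005  0.003 -1.   ] F [-0.9  0.1  0.6] grip 0.491
tool shift [ 1.6 -1.5  6.1]
```

>>> servo_tool(rows=[130,0,0,4,0.9,130,0,0,2,0,130,0,0,1,0,130,0,0,1,0])

```text
time_s: 4.4
tool_pos: [475.6, -64.5, 80.4]
ee_rot: [3.13, 0.214, 0.015]
contact_force: [-0.4, 0.5, -0.3]
grip_width: 0.496
```

>>> servo_tool(rows=[130,0,0,1,0,130,0,0,1,0])

```text
time_s: 4.65
tool_pos: [475.7, -64.5, 78.4]
ee_rot: [3.13, 0.215, 0.015]
contact_force: [-1.0, -0.5, 1.3]
grip_width: 0.49
```

>>> servo_tool(rows=[130,0,0,1,0,130,0,0,1,0])

```text
time_s: 4.9
tool_pos: [475.8, -64.4, 77.1]
ee_rot: [3.13, 0.215, 0.016]
contact_force: [-11.5, 0.8, 34.7]
grip_width: 0.489
```

```bash
python3 -c "
from h import *
delta(462,-127,76)
cv2.imwrite('pics/w2.png',get_image('wrist'))
i=get_image('side');cv2.imwrite('pics/s2.png',cv2.resize(i[80:260,260:480],None,fx=3.3,fy=3.3))"
```

```text
t 4.9 now u,v,z 462.5 -129.1 77.1 yawerr deg(turn needed) -0.03 tilt [ 0.01   0.005 -1.   ] F [-11.5   0.8  34.7] grip 0.489
tool shift [-0.5 -2.2  1.1]
```

View pics/w2.png

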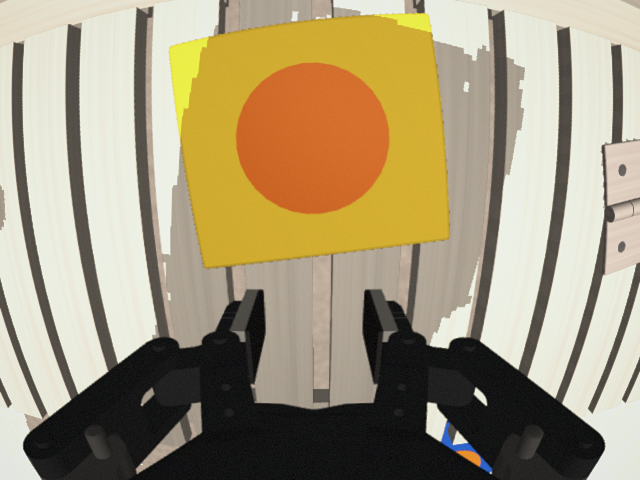

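View pics/s2.png

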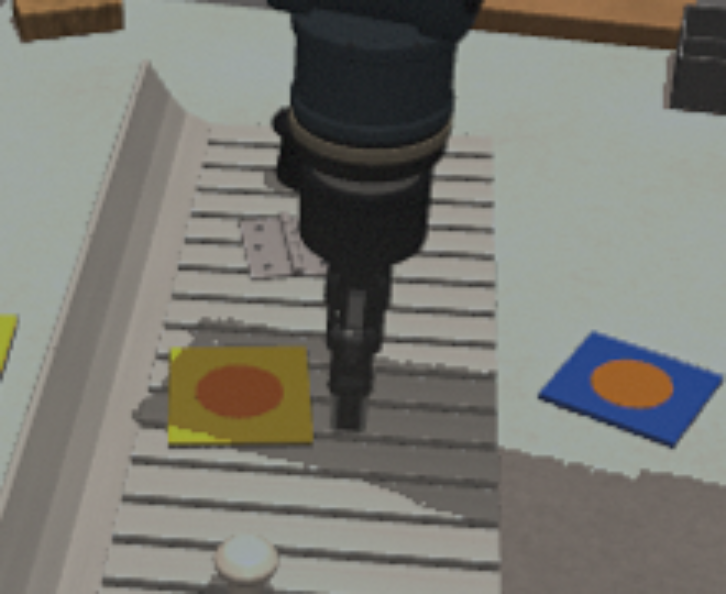

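>>> servo_tool(rows=[130,0,0,-1.5,0,130,5,-2,0,0,130,8,0,0,0,130,8,0,0,0,130,8,0,0,0])

```text
time_s: 5.62
tool_pos: [505.9, -58.0, 78.9]
ee_rot: [3.13, 0.215, 0.016]
contact_force: [0.4, -0.7, 0.4]
grip_width: 0.493
```

```bash
python3 -c "
from h import *
delta(580,-129,78.5)
cv2.imwrite('pics/w3.png',get_image('wrist'))"
```

```text
t 5.62 now u,v,z 493.2 -126.9 78.9 yawerr deg(turn needed) -0.03 tilt [ 0.01   0.005 -1.   ] F [ 0.4 -0.7  0.4] grip 0.493
tool shift [86.8  2.1  1.2]
```

View pics/w3.png

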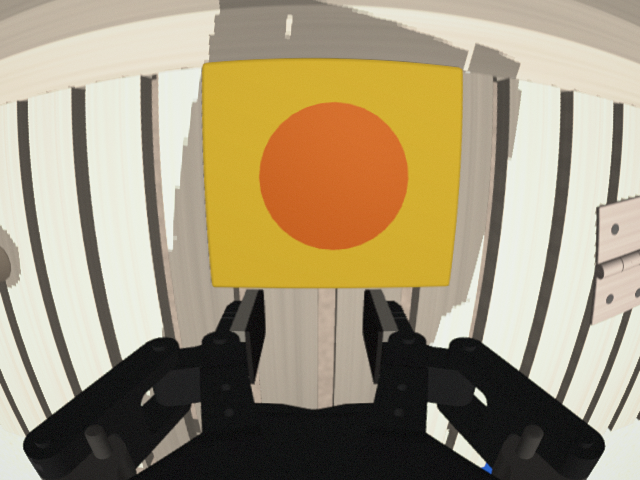

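>>> servo_tool(rows=[130,10,0,0.2,0,130,10,0,0.1,0,130,10,0,0.1,0,130,5,0,0.1,0])

```text
time_s: 6.18
tool_pos: [543.3, -52.9, 78.3]
ee_rot: [3.13, 0.215, 0.015]
contact_force: [-3.9, -1.3, 2.0]
grip_width: 0.492
```

>>> servo_tool(rows=[130,8,0,0.1,0,130,8,0,0.1,0,130,8,0,0.1,0])

```text
time_s: 6.55
tool_pos: [568.6, -49.4, 78.1]
ee_rot: [3.13, 0.215, 0.015]
contact_force: [-0.5, -0.5, -0.5]
grip_width: 0.493
```

```bash
python3 -c "
from h import *
delta(578,-127,78.5)
cv2.imwrite('pics/w4.png',get_image('wrist'))
i=get_image('side');cv2.imwrite('pics/s4.png',cv2.resize(i[80:260,220:440],None,fx=3.3,fy=3.3))"
```

```text
t 6.55 now u,v,z 556.4 -127.0 78.1 yawerr deg(turn needed) -0.04 tilt [ 0.009  0.005 -1.   ] F [-0.5 -0.5 -0.5] grip 0.493
tool shift [21.6 -0.  -0.2]
```

View pics/w4.png

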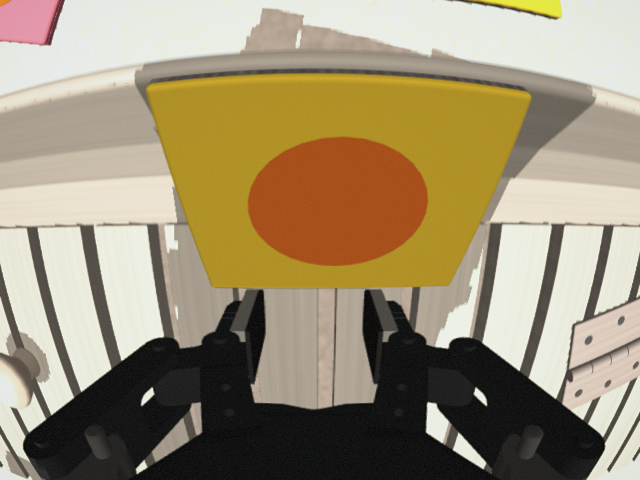

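View pics/s4.png

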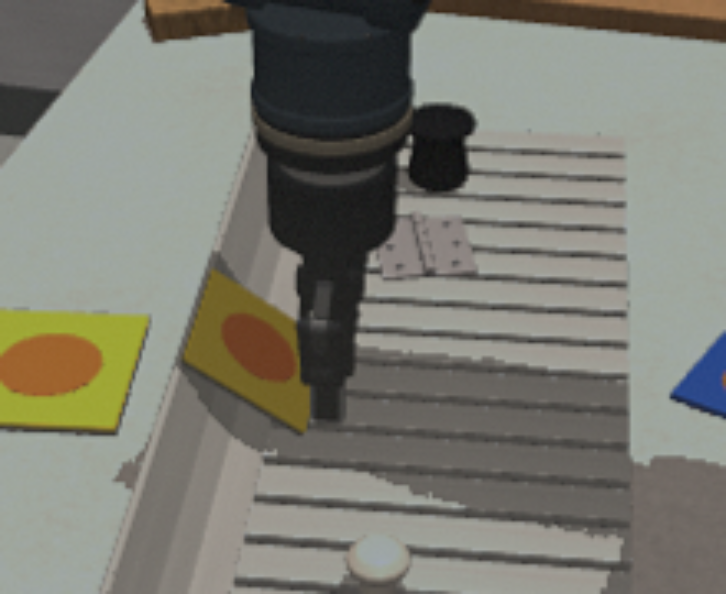

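The pad has ridden up the lip evenly and is still square to it. I'll push the last ~20 mm gently.

>>> servo_tool(rows=[130,6,0,0.1,0,130,6,0,0.1,0,130,5,0,0.1,0])

```text
time_s: 7.02
tool_pos: [586.7, -46.9, 78.2]
ee_rot: [3.13, 0.215, 0.016]
contact_force: [-0.3, 0.1, -0.3]
grip_width: 0.494
```

```bash
python3 -c "
from h import *
delta(578,-127,78.5)
cv2.imwrite('pics/w5.png',get_image('wrist'))
i=get_image('side');cv2.imwrite('pics/s5.png',cv2.resize(i[80:260,220:440],None,fx=3.3,fy=3.3))"
```

```text
t 7.03 now u,v,z 574.7 -127.0 78.2 yawerr deg(turn needed) -0.03 tilt [ 0.01   0.005 -1.   ] F [-0.3  0.1 -0.3] grip 0.494
tool shift [ 3.3 -0.  -0.3]
```

View pics/w5.png

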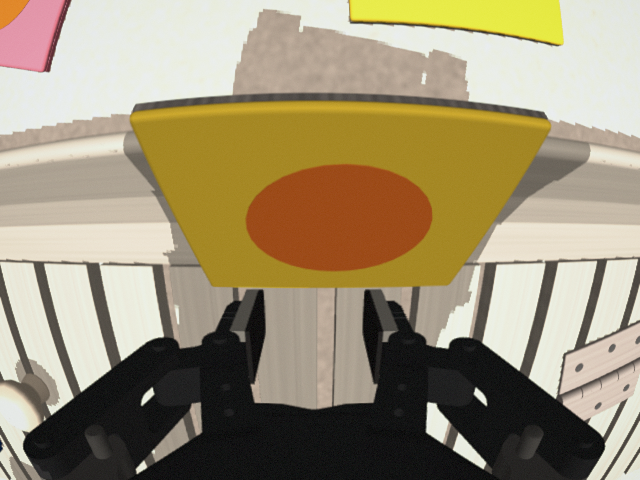

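View pics/s5.png

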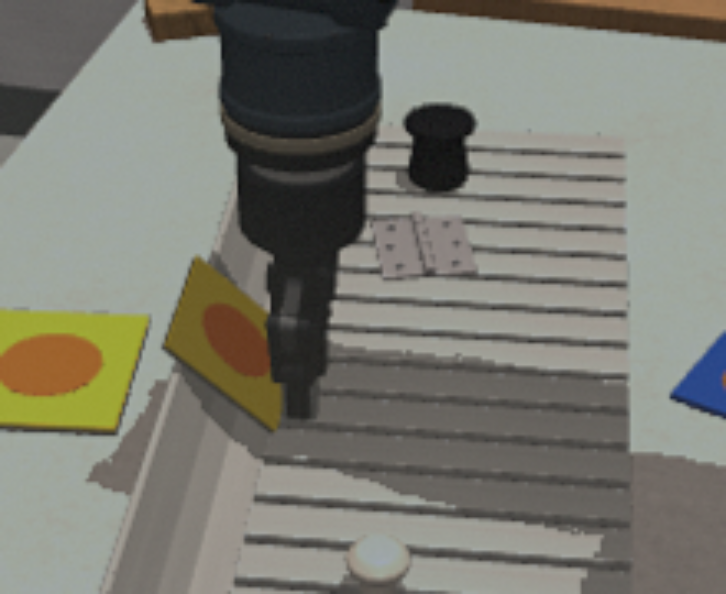

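>>> servo_tool(rows=[130,3,0,0.1,0,130,2,0,0,0,130,2,0,0,0])

```text
time_s: 7.5
tool_pos: [594.1, -45.9, 78.2]
ee_rot: [3.13, 0.215, 0.016]
contact_force: [-0.8, 0.1, 0.4]
grip_width: 0.492
```

```bash
python3 -c "
from h import *
delta(578,-127,78.5)
cv2.imwrite('pics/w6.png',get_image('wrist'))
i=get_image('side');cv2.imwrite('pics/s6.png',cv2.resize(i[80:260,220:440],None,fx=3.3,fy=3.3))"
```

```text
t 7.5 now u,v,z 582.2 -127.0 78.2 yawerr deg(turn needed) -0.02 tilt [ 0.01   0.005 -1.   ] F [-0.8  0.1  0.4] grip 0.492
tool shift [-4.2 -0.  -0.3]
```

View pics/w6.png

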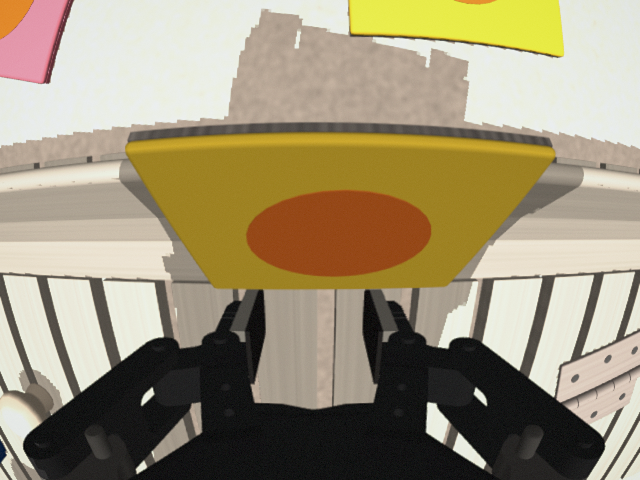

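View pics/s6.png

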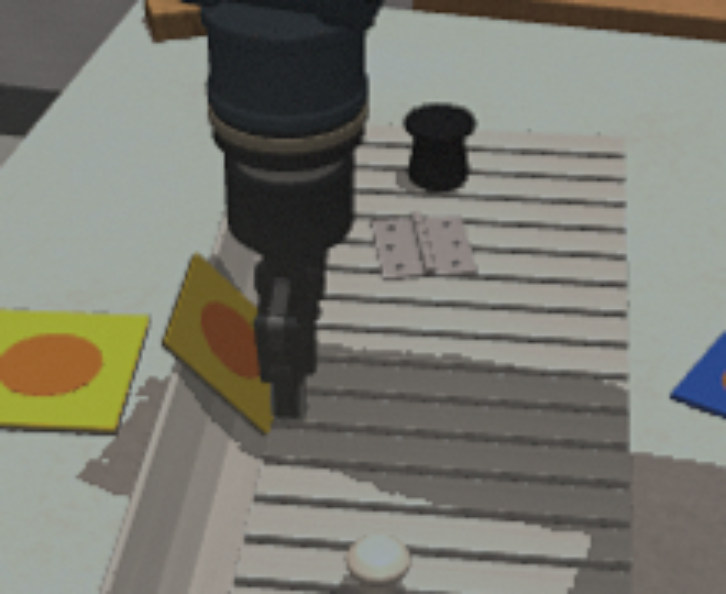

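```bash
cat >> h.py <<'E'
def wray(px,s):
    c=get_calibration("wrist");H=c["hand_eye"]
    x=(px[0]-c["cx"])/c["fx"];y=(px[1]-c["cy"])/c["fy"];r=np.hypot(x,y)
    d=np.array([x/r*np.sin(r),-y/r*np.sin(r),-np.cos(r)])
    M=R.from_rotvec(s["ee_rot"]).as_matrix()
    return M@H[:3,3]+np.array(s["tool_pos"]), M@H[:3,:3]@d
def won(px,z,s):
    o,d=wray(px,s); p=o+d*(z-o[2])/d[2]; return np.round([p@U-600.2,p@V,p[2]-60],1)
E
python3 -c "
from h import *
s=bot.state()
for z in (60,61,64): print('foot',z,won((212,287),z,s),won((447,286),z,s))
print('seam',won((480,277),60,s),won((170,280),60,s))
for z in (120,125,130): print('top',z,won((127,150),z,s),won((553,155),z,s))
i=get_image('top');cv2.imwrite('pics/t6.png',cv2.resize(i[160:280,330:460],None,fx=5,fy=5))
"
```

```text
foot 60 [ -9.1 -83.2   0. ] [  -9.2 -184.6    0. ]
foot 61 [ -8.6 -83.5   1. ] [  -8.8 -184.2    1. ]
foot 64 [ -7.3 -84.4   4. ] [  -7.5 -182.9    4. ]
seam [  -5.5 -200.2    0. ] [ -6.3 -64.1   0. ]
top 120 [ 51.4 -81.9  60. ] [  51.4 -187.4   60. ]
top 125 [ 51.4 -84.6  65. ] [  51.5 -183.7   65. ]
top 130 [ 51.5 -87.3  70. ] [  51.6 -179.9   70. ]
```

View pics/t6.png

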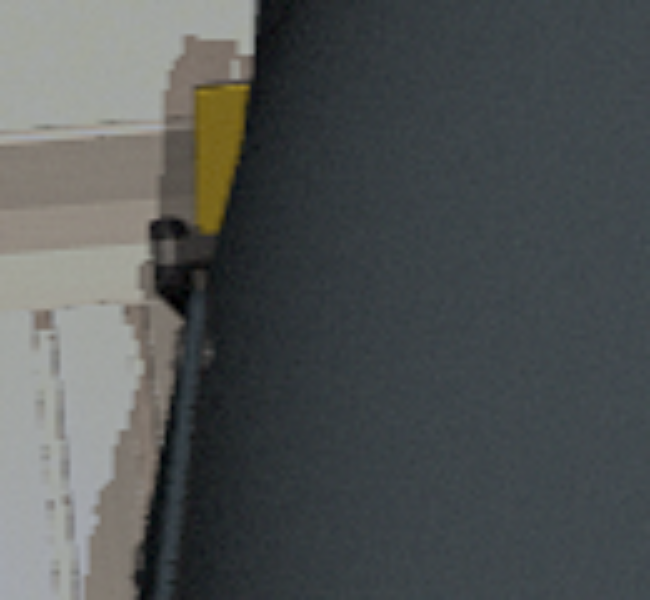

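>>> servo_tool(rows=[130,-4,0,0,0,130,-4,0,0,0,130,-6,0,0,0,130,0,0,0,0])

```text
time_s: 8.15
tool_pos: [578.9, -48.0, 78.1]
ee_rot: [3.13, 0.215, 0.016]
contact_force: [0.1, -0.3, -0.6]
grip_width: 0.487
```

```bash
python3 -c "
from h import *
delta(578,-127,78.5)
cv2.imwrite('pics/w7.png',get_image('wrist'))"
```

```text
t 8.15 now u,v,z 566.8 -127.0 78.1 yawerr deg(turn needed) -0.03 tilt [ 0.01   0.005 -1.   ] F [ 0.1 -0.3 -0.6] grip 0.487
tool shift [11.2 -0.  -0.3]
```

View pics/w7.png

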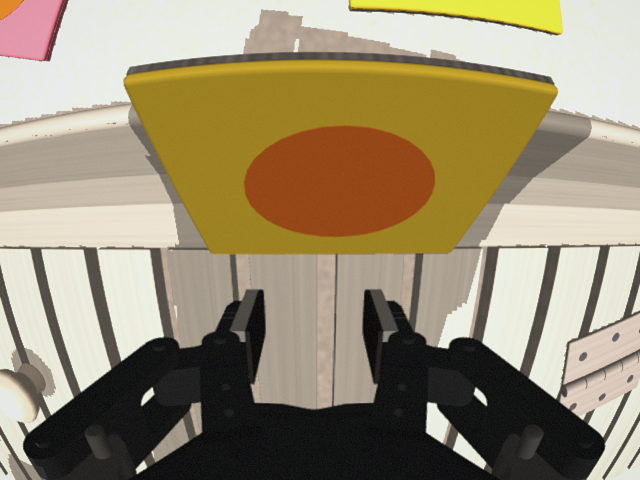

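It stands by itself at about 48°, with its foot against the step (edge at row 253, seam at row ~247). Next I'll go up, over and down behind the lip.

>>> servo_tool(rows=[130,-15,0,-10,0,130,0,0,-40,0,130,0,0,-40,0,130,0,0,-40,0,130,30,0,-10,0])

```text
time_s: 8.82
tool_pos: [587.6, -46.1, 224.8]
ee_rot: [3.13, 0.214, 0.015]
contact_force: [0.6, 0.0, 0.5]
grip_width: 0.492
```

>>> servo_tool(rows=[130,36,0,0,0,130,36,0,0,0,130,30,0,0,0,130,10,0,0,0,130,0,0,0,0])

```text
time_s: 9.45
tool_pos: [700.3, -30.9, 230.9]
ee_rot: [3.13, 0.214, 0.021]
contact_force: [-1.1, 0.1, -0.7]
grip_width: 0.49
```

```bash
python3 -c "
from h import *
delta(685,-133,132.5);print(bot.state()['joint_positions'])
i=get_image('side');cv2.imwrite('pics/s8.png',cv2.resize(i[60:260,200:440],None,fx=3,fy=3))"
```

```text
t 9.45 now u,v,z 689.4 -126.8 230.9 yawerr deg(turn needed) -0.07 tilt [ 0.013  0.006 -1.   ] F [-1.1  0.1 -0.7] grip 0.49
tool shift [-5.7  5.7 98.3]
[-0.04281314  0.66089263  0.59414852  1.49008749 -0.00313951  2.96231809]
```

View pics/s8.png

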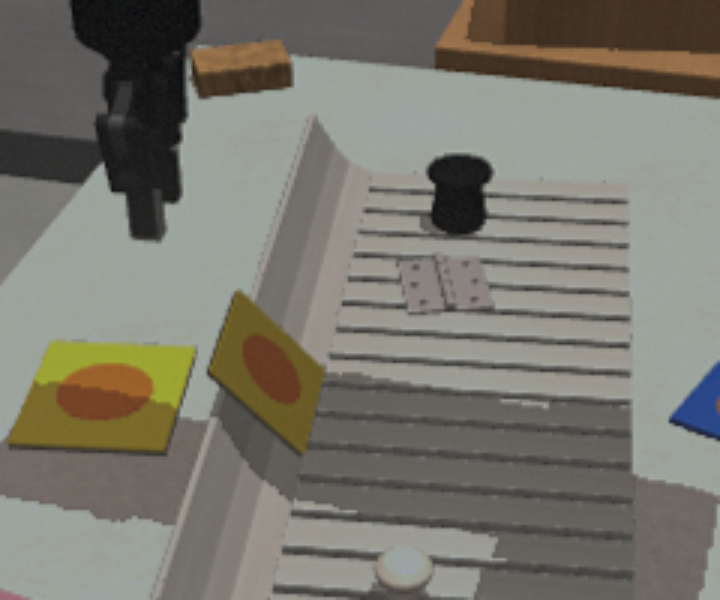

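>>> servo_tool(rows=[130,0,6,20,0,130,0,0,30,0,130,0,0,25,0,130,0,0,15,0,130,0,0,5,0])

```text
time_s: 10.12
tool_pos: [699.1, -38.4, 137.6]
ee_rot: [3.129, 0.212, 0.026]
contact_force: [-0.7, -0.4, -0.0]
grip_width: 0.488
```

```bash
python3 -c "
from h import *
delta(660,-133,132.5)
i=get_image('side');cv2.imwrite('pics/s9.png',cv2.resize(i[60:260,200:440],None,fx=3,fy=3))
cv2.imwrite('pics/w9.png',get_image('wrist'))"
```

```text
t 10.12 now u,v,z 687.2 -134.0 137.6 yawerr deg(turn needed) -0.12 tilt [ 0.016  0.006 -1.   ] F [-0.7 -0.4 -0. ] grip 0.488
tool shift [-27.3  -1.    4.6]
```

View pics/s9.png

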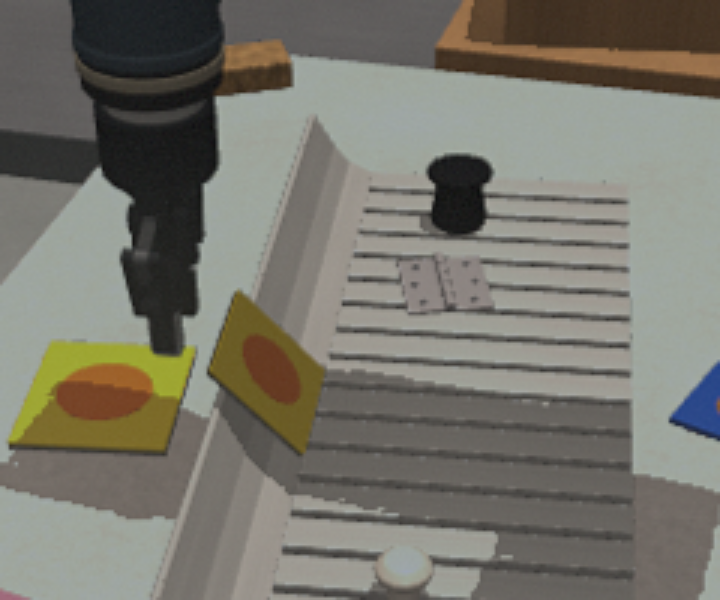

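>>> servo_tool(rows=[130,-2,0,5,0,130,-8,0,-0.1,0,130,-8,0,-0.1,0,130,-8,0,-0.1,0])

```text
time_s: 10.72
tool_pos: [673.5, -42.1, 134.6]
ee_rot: [3.129, 0.213, 0.033]
contact_force: [1.4, -0.4, 0.5]
grip_width: 0.492
```

```bash
python3 -c "
from h import *
delta(590,-133,132.5)
i=get_image('side');cv2.imwrite('pics/s10.png',cv2.resize(i[60:260,200:440],None,fx=3,fy=3))"
```

```text
t 10.72 now u,v,z 661.4 -134.2 134.6 yawerr deg(turn needed) -0.11 tilt [ 0.02   0.007 -1.   ] F [ 1.4 -0.4  0.5] grip 0.492
tool shift [-71.4  -1.1   0.7]
```

View pics/s10.png

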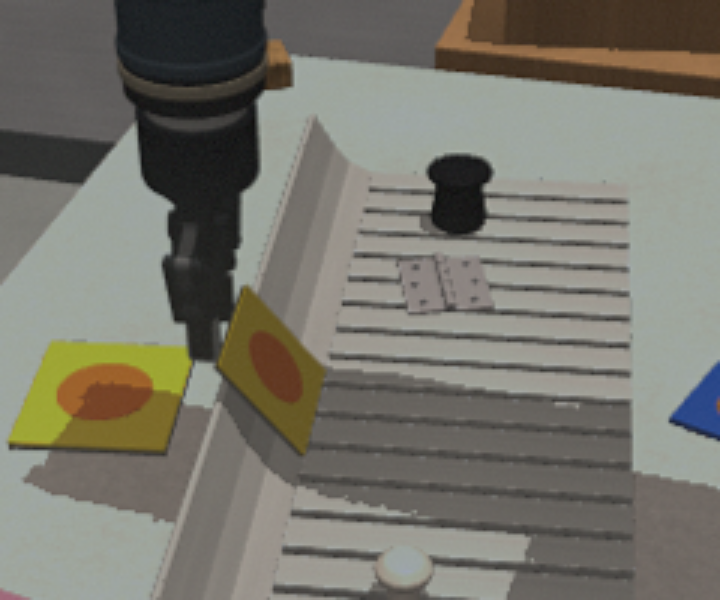

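>>> servo_tool(rows=[130,-8,0,0,0,130,-8,0,0,0,130,-8,0,0,0])

```text
time_s: 11.15
tool_pos: [647.5, -45.7, 134.5]
ee_rot: [3.128, 0.213, 0.033]
contact_force: [0.8, -0.0, 0.8]
grip_width: 0.489
```

```bash
python3 -c "
from h import *
delta(590,-133,132.5)
i=get_image('side');cv2.imwrite('pics/s11.png',cv2.resize(i[60:260,200:440],None,fx=3,fy=3))"
```

```text
t 11.15 now u,v,z 635.1 -134.2 134.5 yawerr deg(turn needed) -0.11 tilt [ 0.02   0.007 -1.   ] F [ 0.8 -0.   0.8] grip 0.489
tool shift [-45.2  -1.1   1.1]
```

View pics/s11.png

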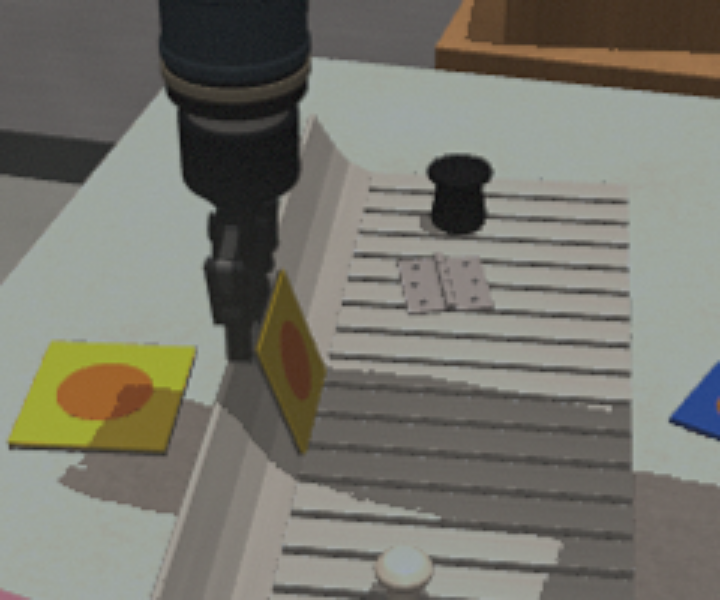

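>>> servo_tool(rows=[130,-8,0,0,0,130,-8,0,0,0,130,-6,0,0,0,130,-5,0,0,0])

```text
time_s: 11.7
tool_pos: [618.1, -49.8, 133.9]
ee_rot: [3.128, 0.212, 0.031]
contact_force: [-0.1, -0.3, 0.2]
grip_width: 0.486
```

```bash
python3 -c "
from h import *
delta(590,-133,132.5)
i=get_image('side');cv2.imwrite('pics/s12.png',cv2.resize(i[60:260,200:440],None,fx=3,fy=3))"
```

```text
t 11.7 now u,v,z 605.4 -134.1 133.9 yawerr deg(turn needed) -0.12 tilt [ 0.02   0.007 -1.   ] F [-0.1 -0.3  0.2] grip 0.486
tool shift [-15.4  -1.1   1. ]
```

View pics/s12.png

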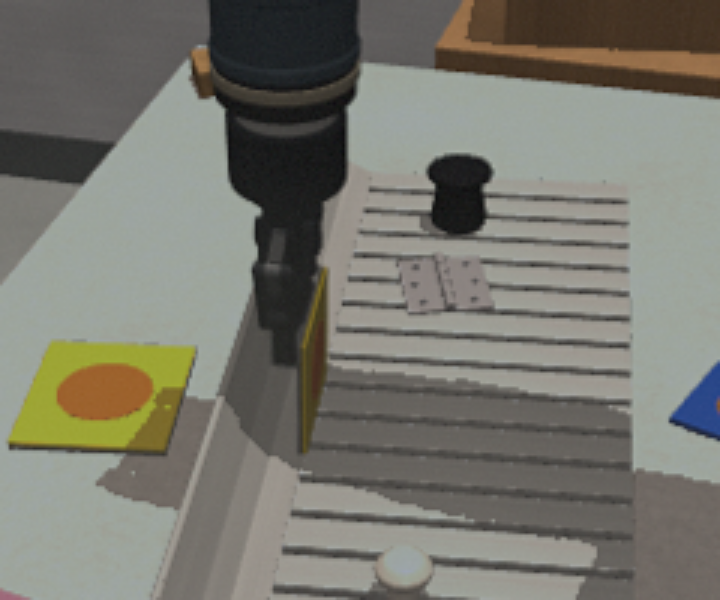

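Nearly vertical. I'll push a little further over.

>>> servo_tool(rows=[130,-6,0,0,0,130,-6,0,0,0,130,-5,0,0,0,130,0,0,0,0,130,0,0,0,0])

```text
time_s: 12.38
tool_pos: [599.7, -52.3, 133.6]
ee_rot: [3.128, 0.212, 0.031]
contact_force: [-0.0, 0.0, 0.1]
grip_width: 0.487
```

```bash
python3 -c "
from h import *
delta(590,-133,132.5)
i=get_image('side');cv2.imwrite('pics/s13.png',cv2.resize(i[60:260,200:440],None,fx=3,fy=3))"
```

```text
t 12.38 now u,v,z 586.8 -134.1 133.6 yawerr deg(turn needed) -0.12 tilt [ 0.02   0.007 -1.   ] F [-0.   0.   0.1] grip 0.487
tool shift [ 3.2 -1.1  1.1]
```

View pics/s13.png

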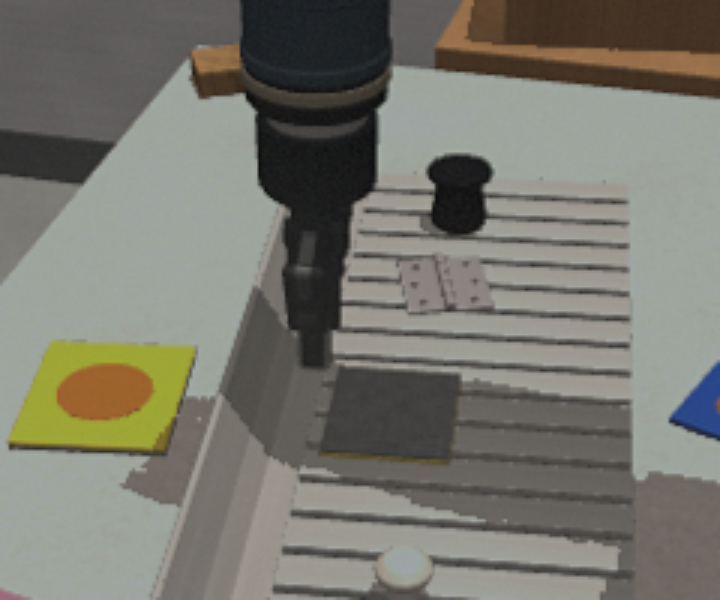

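It has fallen felt up. I'll retract, then check that it lies flat and that nothing else moved.

>>> servo_tool(rows=[130,0,0,-30,0,130,0,0,-40,0,130,0,45,-30,0,130,0,45,0,0,130,0,45,0,0])

```text
time_s: 13.05
tool_pos: [617.1, -186.1, 237.9]
ee_rot: [3.128, 0.221, 0.032]
contact_force: [0.9, 0.5, 0.4]
grip_width: 0.495
```

>>> servo_tool(rows=[130,-30,45,0,0,130,-30,45,0,0,130,-30,45,0,0,130,-30,30,0,0,130,0,0,0,0])

```text
time_s: 13.68
tool_pos: [518.8, -375.1, 235.3]
ee_rot: [3.128, 0.217, 0.032]
contact_force: [0.1, 0.0, 0.2]
grip_width: 0.49
```

```bash
python3 -c "
from h import *
delta(590,-133,132.5)
i=get_image('side');cv2.imwrite('pics/s14.png',i)
i=get_image('top');cv2.imwrite('pics/t14.png',i)
for c in('side','top'):
  for q in('knob','foot','hinge','dustpan','felt_pad'): print(c,q,[(r['location'],r['confidence']) for r in pinpoint(q,c)])
a=cv2.imread('pics/top0.png');d=cv2.absdiff(a,i).max(2);cv2.imwrite('pics/d14.png',np.clip(d.astype(int)*3,0,255))
"
```

```text
t 13.68 now u,v,z 462.4 -442.8 235.3 yawerr deg(turn needed) 0.04 tilt [ 0.02   0.008 -1.   ] F [0.1 0.  0.2] grip 0.49
tool shift [ 125.8 -310.5  102.9]
side knob [([514.5, -113.7, 61.7], 0.59), ([500.5, 117.1, 59.8], 0.52), ([551.1, -234.2, 59.1], 0.38)]
side foot [([565.2, -337.9, 56.4], 0.67)]
side hinge [([551.4, -239.2, 56.7], 0.91)]
side dustpan [([443.1, 263.9, 62.4], 0.85)]
side felt_pad [([796.4, -103.9, 3.3], 0.92), ([302.5, -206.0, 3.7], 0.86), ([551.8, -56.2, 60.3], 0.75), ([758.1, 194.1, 2.4], 0.63)]
top knob [([499.9, 118.5, 58.3], 0.66)]
top foot [([563.2, -334.9, 54.9], 0.93), ([498.5, -17.4, 61.7], 0.51)]
top hinge [([552.6, -239.2, 62.1], 0.66)]
top dustpan [([439.9, 263.1, 58.8], 0.55), ([551.6, -237.2, 63.1], 0.52)]
top felt_pad [([792.0, -105.7, 4.1], 0.97), ([759.7, 192.4, 2.7], 0.84), ([552.8, -62.6, 62.1], 0.72)][ WARN:0@7.491] global loadsave.cpp:1063 imwrite_ Unsupported depth image for selected encoder is fallbacked to CV_8U.
```

View pics/s14.png

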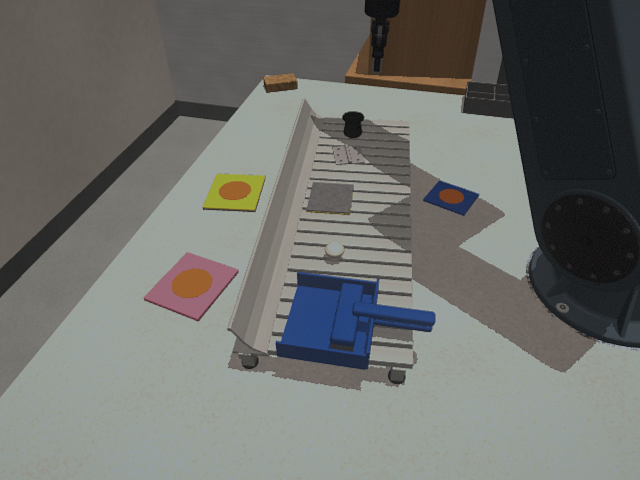

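View pics/t14.png

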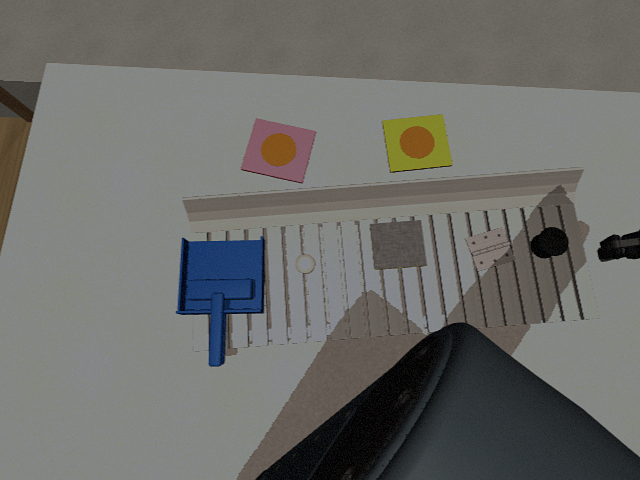

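The pad shows grey felt up at (399,245) in the top view. Its lip-side edge is about 10 mm short of the seam, so it lies wholly on the slats. The knob, foot, hinge and dustpan are where they were.

```bash
python3 -c "
from station import *
print(job.sign_off())"
```

```text
the job is handed in; nothing more can be done
None
```

The slider now lies flat on the slats, felt side up, and I handed the job in at about 14 s of the 48 s allowed.

- **How it was done:** I used only the half-open fingertips and never gripped the slider. I pushed it square up the lip until it stood on its own, leaning at about 48° with its foot against the step. Then I went behind the lip and pushed its top edge back until it fell over.
- **Last checks:** Both cameras show grey felt on top, with the slider centred at about (552, -59) mm. Its lip-side edge is about 10 mm short of where the slats end. The arm was clear, with no contact force. The largest force reading was about 35 N, when the fingertips touched the slats to find their height; during the pushes the readings stayed under 5 N.
- **Other things on the rack:** The knob, foot and hinge were found within a few mm of where they were first located. The first hinge position came from the side camera only. I had no starting measurement for the dustpan, but it looks unmoved in the pictures.
- **Checks that disagreed:** A few low-confidence network hits put a knob, foot or dustpan where the slider or hinge actually is. The pictures showed these were false.

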